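Prop the drawbar on its own jack

ROBOT

A 6-joint arm with a two-finger parallel gripper is mounted at the origin on the work surface. World frame = base frame: x ahead of the robot, y to its left, z up, the work surface at z = 0. Lengths are in m, angles in rad, forces in N, time in s.
With the tool pointing down it reaches from about 0.275 to 0.725 m from the base axis. Payload 5.6 kg.
Tool frame: the origin (TCP) lies midway between the tips of the shut fingers; the grasp point (between the pads) lies bot.grasp_offset behind it (bot.grasp_offset is the distance from the TCP to the grasp point, in m); z points along the fingers, y is the line along which they close (so a half turn about z gives the same grasp; the last joint's range is limited). The gripper opens to 85 mm and grips with 20 to 120 N. Pads are 22 mm wide; open, the fingers measure 114 mm over their backs; the gripper's body (76 mm by 85 mm) begins 54 mm behind the grasp point. The pads swing forward as they close: fully open they stand 13 mm farther back than shut.
Start: joints at [1.399, 0.255, 0.108, 0, -1.424, -0.285], TCP at [0.243, 0.494, 0.231] pointing down, gripper open.
Joint ranges: [-2.95, 2.95], [-1.21, 1.97], [-1.09, 1.5], [-2.87, 1.71], [-2.94, -0.07], [-3.05, 3.05]. Speed limits (rad/s): [2.57, 2.57, 3.14, 3.14, 3.14, 3.14].

INTERFACE

Orientations are given as a unit quaternion [x, y, z, w].
In Python, from plant import bot, eyes gives the robot as it stands. The module is installed in compiled form; this text tells all that it offers.
- The arm moves only by the tool play_rows, never from a script. Its argument "targets" is a list that holds one entry, the list of rows, each a list of 4 numbers: the shift along the tool's x, y, z in units of 40 mm (1.0 is 40 mm), then the turn about the tool's z in units of 6 degrees (1.0 is 6 degrees). In form: [[[dx, dy, dz, twist], ...]]. A call has 1 to 8 rows; each row shifts and turns the commanded pose from where the row before left it, along the tool's axes as they then stand; what a row does not reach is not made up. A row lasts 1/12 s, in which the tool goes at most 41.7 mm and 7.16 degrees, less where a joint would pass 70% of its speed; a pose out of reach is approached as far as the arm can. A call is refused whole if a number of a shift passes 1 or a number of a turn 1, either way. A call with a gripper value outside its range is refused whole. "jaw" is the finger opening in mm, from 0 to 85.4, set as the call begins (left out, the last holds). The fingers move at their own pace and stop on an object; the grip force is fixed at half the most. Time passes only in rows, so rows that do not move let the fingers close. It gives the time, the measured TCP pose, the force, the opening and the grip force at its end, in the units of the state.
- bot.get_state(): the state, without advancing time (a new reading comes with each control period).
- eyes.capture(name): name is "side" or "top"; returns a dict with "img" (400x640x3 uint8, red, green, blue), "fovy" (degrees; the focal length in pixels is half the picture's height over the tangent of half this angle, whatever the lens; pixels are square), "cx", "cy" (the principal point, pixels), "dist_coeffs" ([k1, k2, p1, p2, k3] as OpenCV has them; the pictures are not rectified), "origin" and "attitude" of the camera in the world. Camera axes: x right, y down, z forward; pixel columns grow to the right and rows downward; lengths in m; the calibration is good to about 2 mm. A picture is of the moment at which its call begins. There is no depth.
- bot.hand_in(): hands the job in; it is judged then, once.
Trained networks look in a picture, given as the dict that the camera call returned (one of the last four; its "shot" number tells which), for a name from the list of things; names that differ only in an ending like _2 or _b are one class to them, and where a whole thing is asked for, a point or a joint stands for the part that bears it (a point fixed in the world has none). Each returns a list of dicts, best first, with "p" (0 to 1); they miss things now and then, are a little off and sometimes report something else, mostly with a low value. They report only what shows in the picture. A call takes as long as a camera call.
- eyes.recognise(picture, target): "extent" ([left, top, width, height] in pixels, round what is visible of it).
- eyes.masks_of(picture, target): "mask" (400x640 bool, what is visible of it) and "extent" ([left, top, width, height] in pixels, round what is visible of it).
The state is a dict: "t": time; "joint_pos": joint angles; "qvel": joint speeds; "tau": joint torques, N m; "eef_pos": TCP position; "eef_rot": TCP orientation; "ft_force": force on the tool from outside, world axes, zero at the start; "ft_torque": the same for the moment, N m; "width": finger opening in m; "gripper_force": force on a finger pad.
Only numpy, scipy, OpenCV 4.12 (cv2) and the standard library are available. Lean on these libraries where they do the work, as an engineer would, in place of code of your own. Each camera call takes 0.05 s, during which the arm holds its last target. There are 200 camera calls.

TASK

The clamped trailer drawbar on the welding table overhangs its fixture: prop it on its own jack. Slide the timber packer flat on the table, squarely under the jack's foot, then wind the crank clockwise until the foot bears firmly on the packer and the crank has gone clearly heavier, about half as hard again to turn as when it ran free. Stop there, well before it takes twice the free-running force, let go of the crank, and leave the other tools and parts where they lie.

Things in the scene. Friction and masses are not known exactly. Their poses are not given: they have to be found in the camera images.
- drawbar: Fixed weldment: 50 mm box-section trailer drawbar of dark steel, clamped on two grey fixture risers at its left (+y) end, ball coupler at its free right end. Its middle line runs along its own y, 80 mm behind the jack (own +x), underside 155 mm up. Origin: on the jack's vertical axis, 0 to 8 mm below table level (differs each time); z up. All heights in this list are from this origin.
- jack_axis (a point): The drawbar's origin again: the foot of the jack's vertical axis. The jack stands on the drawbar's robot side (own -x): zinc tube 48 mm thick from 100 mm up. Below hangs its foot, centred on the axis: 60 mm square plate, sides along the drawbar's x and y, with a springy rubber pad (8 mm, 54 mm square, about 0.8 mm per 100 N) beneath. At the start the pad hangs 57 to 73 mm above the table, differently each time; not measured.
- crank_axis (a point): On the jack axis, 286 mm up: top of the round gear head (72 mm wide), where the crank turns; flat arm, top at 303 mm. A clockwise turn (seen from above) lowers the foot 15 mm, anticlockwise lifts it; the screw holds by itself. It has stops 11 to 19 mm above its start and 63 mm below that, so the foot cannot reach the bare table.
- crank_knob (a point): Middle of the crank's upright black grip: 23 to 25 mm thick, from 304 to 346 mm up (this point 328), 80 mm from the jack axis, spinning freely on its pin. Starts beyond or beside the jack, away from the robot. With the foot free it takes about 11 N along the circle to turn (dry friction, both ways). Each 100 N of foot load adds 3 N; a good bearing adds about 5 N. After touch the load climbs some 7 N per radian.
- packer: Loose block of pale timber, 200 mm long (its x axis), 70 mm wide (y), 45 mm high, about 0.44 kg, lying flat in front of the drawbar at the robot's left or right. Origin: centre of its underside.
- offcut: Bystander: piece of 40 mm square steel tube, 160 mm long (its x axis), lying on the side opposite to the packer; to be left alone. Origin: centre of its underside.
- tip_carton: Bystander: small carton 90 x 55 x 30 mm; leave alone. Origin: centre of its underside.
- grind_disc: Bystander: flat grinding disc, 115 mm in diameter, 8 mm high; leave alone. Origin: centre of its underside.
- wrench: Bystander: wrench 200 mm long, lying beyond the drawbar; leave alone.
- hammer: Bystander: hammer 280 mm long, lying beyond the drawbar; leave alone.
- tape: Bystander: tape measure 70 x 35 x 65 mm; leave alone. Origin: centre of its underside.
- driver: Bystander: cordless driver 200 mm tall, standing on its battery at the right; leave alone. Origin: centre of its underside.

How it is judged:
By the outcome, as a careful person would: the job done as asked, in the order asked, and still so for the second after the job is handed in, with the robot touching nothing.
It also fails if it takes over 72 s, if anything falls off the work surface, if the arm or the gripper's body presses on something with over 40 N, if the wrist force passes 120 N, or if a joint passes its speed limit or range.

## Working session

There is one attempt and no reset: what is moved stays moved. The work goes in short steps, Python scripts to look and compute and a tool call to move; the robot and the scene stay as the last step left them, time stands still between calls to the robot, and variables do not carry over. Pictures are saved under pics/ and viewed, at most 10 in all, crops included, and the job is handed in when it is done.

Besides the shell and the picture viewer there is one more tool, called after "Call:" by a JSON object that holds its "op" and its "data". play_rows: Moves the arm, as the interface text tells. Its arguments: {"type":"object","properties":{"targets":{"type":"array"},"jaw":{"type":"number"}},"required":["targets"]}

```bash
mkdir -p pics; cat > h.py <<'E'
import numpy as np, cv2
from scipy.spatial.transform import Rotation as R
from plant import bot, eyes
def cam(c):
    f=200/np.tan(np.radians(c["fovy"])/2)
    K=np.array([[f,0,c["cx"]],[0,f,c["cy"]],[0,0,1]])
    a=np.array(c["attitude"],float)
    M=a if a.shape==(3,3) else R.from_quat(a).as_matrix()
    return K,np.array(c["dist_coeffs"],float),M,np.array(c["origin"],float)
def plane(c,px,z):
    K,d,M,o=cam(c)
    u=cv2.undistortPoints(np.array(px,float).reshape(-1,1,2),K,d).reshape(-1,2)
    r=np.c_[u,np.ones(len(u))]@M.T
    return o+r*((z-o[2])/r[:,2])[:,None]
def proj(c,P):
    K,d,M,o=cam(c)
    p=(np.array(P,float).reshape(-1,3)-o)@M
    return cv2.projectPoints(p.reshape(-1,1,3),np.zeros(3),np.zeros(3),K,d)[0].reshape(-1,2)
def save(c,n): cv2.imwrite("pics/"+n,c["img"][:,:,::-1])
E
python3 - <<'E'
from h import *
s=bot.get_state();print({k:np.round(v,3) for k,v in s.items()}, bot.grasp_offset)
for n in("side","top"):
    c=eyes.capture(n);save(c,n+"0.png")
    print(n,c["fovy"],c["cx"],c["cy"],c["dist_coeffs"],c["origin"],c["attitude"])
    for t in("packer","crank_knob","drawbar","offcut","tip_carton","grind_disc","tape","driver"):
        for r in eyes.masks_of(c,t)[:2]:
            m=r["mask"].astype(np.uint8);print(t,round(r["p"],2),r["extent"],np.round(cv2.minAreaRect(cv2.findNonZero(m))[0:3] if 0 else cv2.boxPoints(cv2.minAreaRect(cv2.findNonZero(m)))).tolist())
E
```

```text
{'t': np.float64(0.0), 'joint_pos': array([ 1.399,  0.256,  0.107, -0.   , -1.424, -0.285]), 'qvel': array([-0.   ,  0.001,  0.001,  0.001, -0.001,  0.   ]), 'tau': array([-0.0000e+00, -3.8663e+01,  2.3793e+01,  5.3650e+00, -6.0000e-03,
        0.0000e+00]), 'eef_pos': array([0.242, 0.493, 0.23 ]), 'eef_rot': array([ 0.974, -0.226, -0.   ,  0.001]), 'ft_force': array([ 0.031,  0.012, -0.682]), 'ft_torque': array([0.011, 0.017, 0.045]), 'gripper_force': np.float64(0.0), 'width': np.float64(0.085)} 0.0187
side 42.73780885676582 326.463604140827 197.08835452890952 [-0.1387093  0.         0.         0.         0.       ] [0.43210287 1.30772177 1.15626117] [-0.04484303  0.88926391 -0.45440434  0.02674885]
packer 0.78 [318.6, 286.8, 69.9, 31.2] [[318.0, 311.0], [322.0, 283.0], [389.0, 292.0], [385.0, 320.0]]
crank_knob 0.53 [306.2, 154.1, 5.5, 15.6] [[304.0, 155.0], [311.0, 155.0], [311.0, 167.0], [304.0, 167.0]]
drawbar 0.88 [184.2, 151.8, 146.0, 246.4] [[175.0, 377.0], [308.0, 146.0], [417.0, 210.0], [284.0, 440.0]]
offcut 0.74 [337.6, 193.1, 44.4, 15.0] [[337.0, 195.0], [380.0, 195.0], 
[... 1431 characters left out ...]
6, 15.9, 31.6] [[432.0, 299.0], [434.0, 271.0], [453.0, 273.0], [451.0, 300.0]]
tip_carton 0.48 [74.7, 112.0, 346.7, 98.6] [[77.0, 209.0], [77.0, 114.0], [420.0, 114.0], [420.0, 209.0]]
grind_disc 0.76 [170.0, 256.4, 35.5, 35.3] [[163.0, 267.0], [194.0, 252.0], [209.0, 282.0], [178.0, 297.0]]
tape 0.7 [434.2, 230.6, 25.6, 25.0] [[436.0, 234.0], [449.0, 227.0], [460.0, 250.0], [447.0, 256.0]]
tape 0.42 [81.2, 112.9, 338.6, 98.7] [[78.0, 209.0], [78.0, 114.0], [420.0, 114.0], [420.0, 209.0]]
driver 0.68 [441.2, 171.6, 56.4, 39.7] [[435.0, 198.0], [486.0, 164.0], [500.0, 185.0], [449.0, 219.0]]
driver 0.58 [76.8, 111.9, 343.1, 97.8] [[77.0, 209.0], [77.0, 114.0], [419.0, 114.0], [419.0, 209.0]]
```

```bash
python3 - <<'E'
import cv2
a=cv2.imread("pics/top0.png")[90:310,70:520];cv2.imwrite("pics/t0c.png",cv2.resize(a,(800,391),interpolation=2))
a=cv2.imread("pics/side0.png")[110:400,180:430];cv2.imwrite("pics/s0c.png",cv2.resize(a,(517,600),interpolation=2))
E
```

```text
(no output)
```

View pics/t0c.png

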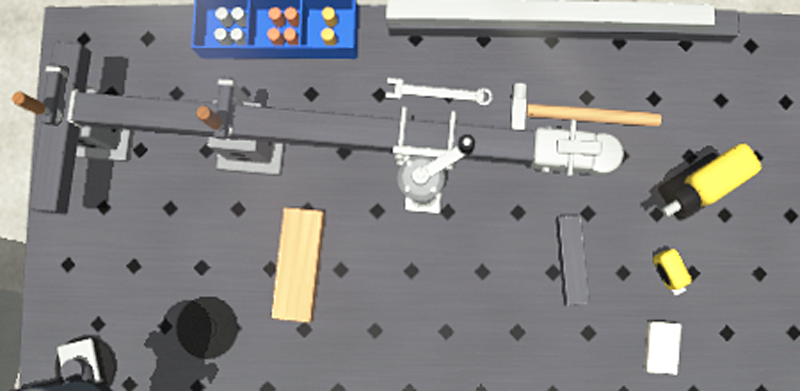

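View pics/s0c.png

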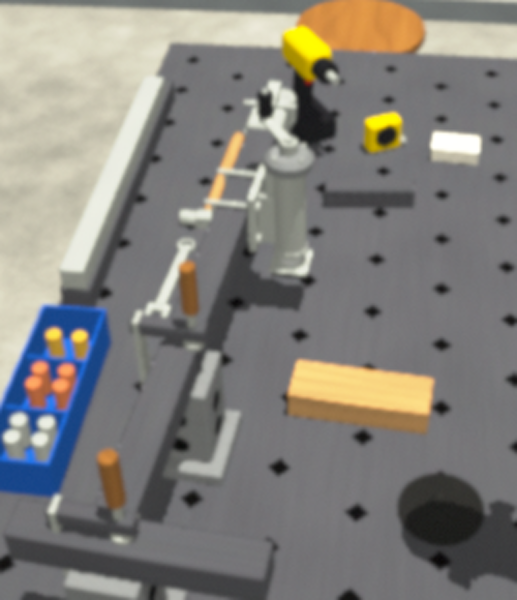

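The pictures show the packer at the left (top px ~237,239), the jack head at ~(308,191) and the knob at ~(332,171). The offcut is on the right. Next I'll overlay a jack model on both views.

```bash
cat > ov.py <<'E'
from h import *
def model(x,y,z0,yaw,ca):
    c,s=np.cos(yaw),np.sin(yaw); T=lambda P:(np.array(P)@np.array([[c,s,0],[-s,c,0],[0,0,1]]))+[x,y,z0]
    t=np.linspace(0,2*np.pi,40)[:,None]
    circ=lambda r,z,cx=0,cy=0:np.c_[cx+r*np.cos(t),cy+r*np.sin(t),0*t+z]
    k=.08*np.array([np.cos(ca),np.sin(ca)])
    L=[circ(.036,.286),circ(.012,.346,*k),circ(.012,.304,*k),circ(.024,.1)]
    for e in(.055,.105):L.append(np.array([[e,-.15,.205],[e,.5,.205]]))
    f=.03;L.append(np.array([[-f,-f,.07],[f,-f,.07],[f,f,.07],[-f,f,.07],[-f,-f,.07]]))
    return [T(l) for l in L]
def overlay(c,par,x0,y0,w,h,k,n):
    a=cv2.resize(np.ascontiguousarray(c["img"][y0:y0+h,x0:x0+w,::-1]),None,fx=k,fy=k,interpolation=cv2.INTER_CUBIC)
    for l in model(*par):
        # subdivide
        q=(proj(c,l)-[x0,y0]+.5)*k
        cv2.polylines(a,[np.round(q).astype(int)],False,(0,0,255),1)
    return a
E
cat > fit0.py <<'E'
from ov import *
import pickle
cs={n:eyes.capture(n) for n in("side","top")};pickle.dump(cs,open("c0.pkl","wb"))
t=cs["top"]
# packer top by colour
hsv=cv2.cvtColor(t["img"],cv2.COLOR_RGB2HSV);roi=np.zeros((400,640),np.uint8);roi[200:280,215:260]=1
m=((hsv[...,1]>70)&(hsv[...,2]>110)&(hsv[...,0]<30)).astype(np.uint8)*roi
P=plane(t,cv2.findNonZero(m).reshape(-1,2),.045)[:,:2]
r=cv2.minAreaRect((P*1000).astype(np.float32));print("packer",r, P.mean(0))
h=plane(t,[[308,191.5]],.282)[0];k=plane(t,[[332.3,170.5]],.342)[0]
b=plane(t,[[112+0,141.5],[371,163]],.201);print(h,k,b)
d=b[0]-b[1];yaw=np.arctan2(d[1],d[0])-np.pi/2;ca=np.arctan2(*(k-h)[1::-1])-yaw
print(yaw,ca)
# top edge of bar seen crop (75,93)->(535,130): px
par=(h[0],h[1],-.004,yaw,ca)
A=overlay(t,par,262,130,110,90,5,"");B=overlay(cs["side"],par,270,140,80,112,5,"")
out=np.zeros((600,800,3),np.uint8);out[:450,:500]=A[:450,:500];out[:560,500:800]=B[:560,:300]
cv2.imwrite("pics/ov1.png",out)
E
python3 fit0.py
```

```text
packer ((465.6302795410156, 263.8631896972656), (75.57280731201172, 202.36752319335938), 85.82288360595703) [0.46646166 0.26396731]
[0.58561813 0.03520147 0.282     ] [ 0.63262775 -0.02794008  0.342     ] [[ 0.74163343  0.62695265  0.201     ]
 [ 0.68298615 -0.14416552  0.201     ]]
-0.0759087151787965 -0.8549082583611083
```

View pics/ov1.png

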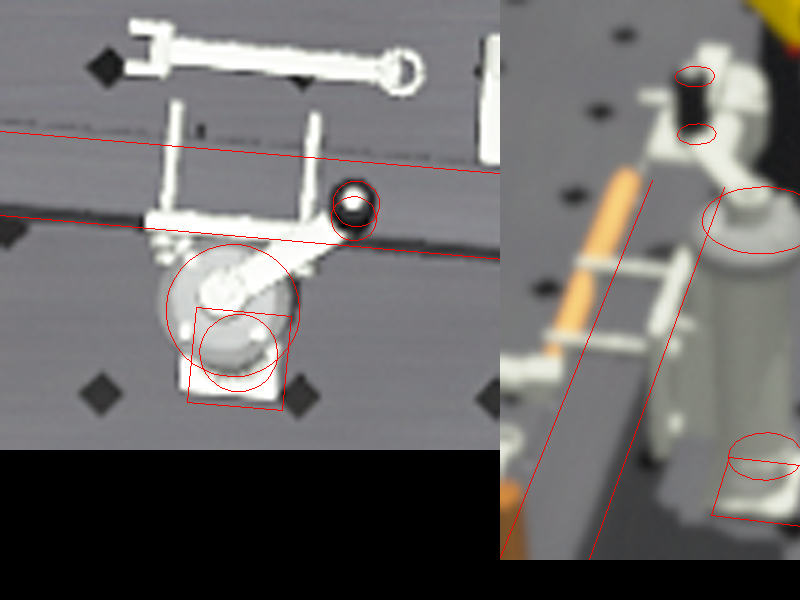

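```bash
cat > f2.py <<'E'
from ov import *
import pickle
cs=pickle.load(open("c0.pkl","rb"));t=cs["top"]
print("hub",plane(t,[[305.9,187.9]],.300))
par=(.587,.0390,-.004,-.072,-.865)
A=overlay(t,par,280,150,62,72,8,"");B=overlay(cs["side"],par,295,150,50,98,6,"")
out=np.zeros((600,800,3),np.uint8);out[:576,:496]=A;out[:588,500:800]=B
cv2.imwrite("pics/ov2.png",out)
E
python3 f2.py
```

```text
hub [[0.59264331 0.04054921 0.3       ]]
```

View pics/ov2.png

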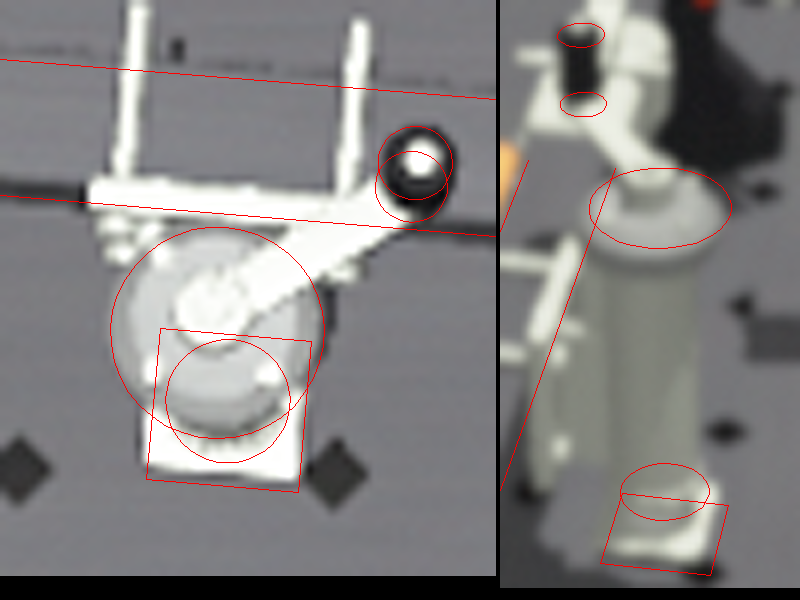

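Estimates: jack axis (0.590, 0.040), yaw −0.072; packer centre (0.466, 0.2665), yaw −0.073. Next I'll plan the approach to the packer's near end.

```bash
cat > pl.py <<'E'
from h import *
def axes(q): return R.from_quat(q).as_matrix()
def plan(goal,yaw,n,p=None,M=None):
    """straight move to goal (world) and tool-x yaw (mod pi nearest), n rows"""
    s=bot.get_state();p=np.array(s["eef_pos"] if p is None else p);M=axes(s["eef_rot"]) if M is None else M
    y=np.arctan2(M[1,0],M[0,0]);dy=0 if yaw is None else (yaw-y+np.pi/2)%np.pi-np.pi/2
    tw=np.round(np.degrees(-dy)/6/n,3);st=(np.array(goal)-p)/n;rows=[]
    for i in range(n):
        d=np.round(M.T@(goal-p)/(n-i)/.04,3);rows.append([*d.tolist(),float(tw)])
        p=p+M@d*.04;M=M@R.from_euler("z",tw*6,degrees=True).as_matrix()
    print(rows);return p,M
E
python3 - <<'E'
from pl import *
p,M=plan(np.array([.381,.2727,.12]),-.073,8)
plan(np.array([.381,.2727,.008]),None,5,p,M)
E
```

```text
[[0.693, 0.429, 0.348, -0.458], [0.671, 0.461, 0.348, -0.458], [0.648, 0.493, 0.348, -0.458], [0.624, 0.524, 0.348, -0.458], [0.598, 0.553, 0.348, -0.458], [0.571, 0.581, 0.348, -0.458], [0.543, 0.608, 0.347, -0.458], [0.513, 0.633, 0.348, -0.458]]
[[0.0, 0.0, 0.56, 0.0], [0.0, 0.0, 0.56, 0.0], [0.0, 0.0, 0.56, 0.0], [0.0, 0.0, 0.56, 0.0], [0.0, 0.0, 0.56, 0.0]]
```

Call:
{"op": "play_rows", "data": {"targets": [[[0.693,0.429,0.348,-0.458],[0.671,0.461,0.348,-0.458],[0.648,0.493,0.348,-0.458],[0.624,0.524,0.348,-0.458],[0.598,0.553,0.348,-0.458],[0.571,0.581,0.348,-0.458],[0.543,0.608,0.347,-0.458],[0.513,0.633,0.348,-0.458]]], "jaw": 85}}

```text
t: 1.67
eef_pos: [0.3816, 0.2713, 0.1196]
eef_rot: [0.999, -0.035, 0.0, -0.0]
ft_force: [0.3, 2.0, -0.9]
width: 0.0848
gripper_force: 0.0
```

Call:
{"op": "play_rows", "data": {"targets": [[[0,0,0.56,0],[0,0,0.56,0],[0,0,0.4,0],[0,0,0,0],[0,0,0,0]]]}}

```text
t: 2.08
eef_pos: [0.3809, 0.2724, 0.0591]
eef_rot: [0.999, -0.036, -0.0, 0.001]
ft_force: [-0.0, 0.8, 0.3]
width: 0.0846
gripper_force: 0.0
```

Call:
{"op": "play_rows", "data": {"targets": [[[0,0,0.35,0],[0,0,0.3,0],[0,0,0.3,0],[0,0,0.3,0],[0,0,0,0]]]}}

```text
t: 2.5
eef_pos: [0.3807, 0.2727, 0.0088]
eef_rot: [0.999, -0.036, -0.0, 0.0]
ft_force: [-0.6, -0.1, 0.2]
width: 0.085
gripper_force: 0.0
```

Call:
{"op": "play_rows", "data": {"targets": [[[0,0,0,0],[0,0,0,0],[0,0,0,0],[0,0,0,0],[0,0,0,0]]], "jaw": 60}}

```text
t: 2.92
eef_pos: [0.3818, 0.2737, 0.0109]
eef_rot: [0.999, -0.036, 0.001, -0.001]
ft_force: [-2.2, -0.6, 6.9]
width: 0.0692
gripper_force: 69.1
```

```bash
python3 - <<'E'
from pl import *
s=bot.get_state();p=s["eef_pos"];print(p,s["eef_rot"],s["width"],s["ft_force"])
p,M=plan(np.array([.400,.047+.0069,p[2]]),None,12)
p,M=plan(np.array([.495,.047,p[2]]),-.072,6,p,M)
E
```

```text
[0.3818157  0.27366392 0.01091596] [ 9.99343492e-01 -3.62015029e-02  1.02201306e-03 -9.95970118e-04] 0.0692451090377322 [-2.2469871  -0.63126031  6.90214443]
[[0.071, 0.454, -0.001, 0.0], [0.071, 0.454, -0.001, 0.0], [0.071, 0.454, -0.001, 0.0], [0.071, 0.454, -0.001, 0.0], [0.071, 0.454, -0.001, 0.0], [0.071, 0.454, -0.001, 0.0], [0.071, 0.454, -0.001, 0.0], [0.071, 0.454, -0.001, 0.0], [0.071, 0.454, -0.0, 0.0], [0.071, 0.454, -0.001, 0.0], [0.07, 0.453, -0.0, 0.0], [0.071, 0.454, -0.001, 0.0]]
[[0.397, 0.0, 0.001, -0.001], [0.397, 0.0, 0.001, -0.001], [0.397, 0.0, 0.001, -0.001], [0.397, 0.0, 0.001, -0.001], [0.397, 0.0, 0.0, -0.001], [0.396, 0.001, 0.001, -0.001]]
```

Call:
{"op": "play_rows", "data": {"targets": [[[0.03,0.2,0,0],[0.07,0.45,0,0],[0.07,0.45,0,0],[0.07,0.45,0,0],[0.07,0.45,0,0],[0.07,0.45,0,0],[0.07,0.45,0,0],[0.07,0.45,0,0]]]}}

```text
t: 3.58
eef_pos: [0.3941, 0.1386, 0.011]
eef_rot: [0.999, -0.036, 0.002, -0.002]
ft_force: [0.0, 4.1, 5.6]
width: 0.0693
gripper_force: 69.2
```

Call:
{"op": "play_rows", "data": {"targets": [[[0.07,0.45,0,0],[0.07,0.45,0,0],[0.07,0.45,0,0],[0.07,0.4,0,0],[0.05,0.25,0,0],[0,0,0,0],[0,0,0,0]]]}}

```text
t: 4.17
eef_pos: [0.4012, 0.0561, 0.0109]
eef_rot: [0.999, -0.037, 0.002, -0.0]
ft_force: [2.2, -4.3, 7.6]
width: 0.0691
gripper_force: 69.8
```

```bash
python3 - <<'E'
from pl import *
import pickle
s=bot.get_state();p=s["eef_pos"];print(p,s["eef_rot"],s["width"],s["ft_force"])
t=eyes.capture("top");sd=eyes.capture("side");pickle.dump({"top":t,"side":sd},open("c1.pkl","wb"))
a=t["img"][150:300,240:390,::-1];b=sd["img"][140:300,270:390,::-1]
o=np.zeros((600,800,3),np.uint8);o[:450,:450]=cv2.resize(a,(450,450),interpolation=2);o[:450,460:797]=cv2.resize(b,(337,450),interpolation=2);cv2.imwrite("pics/c1.png",o)
plan(np.array([.495,.047,p[2]]),-.072,8)
E
```

```text
[0.40115176 0.05608776 0.01087607] [ 9.99328328e-01 -3.65916087e-02  1.98429103e-03 -9.86395688e-05] 0.06909261978616572 [ 2.17341146 -4.27957845  7.5560054 ]
[[0.295, 0.008, 0.001, -0.001], [0.295, 0.008, 0.001, -0.001], [0.295, 0.008, 0.001, -0.001], [0.295, 0.008, 0.001, -0.001], [0.295, 0.008, 0.001, -0.001], [0.294, 0.008, 0.001, -0.001], [0.295, 0.007, 0.002, -0.001], [0.294, 0.008, 0.001, -0.001]]
```

View pics/c1.png

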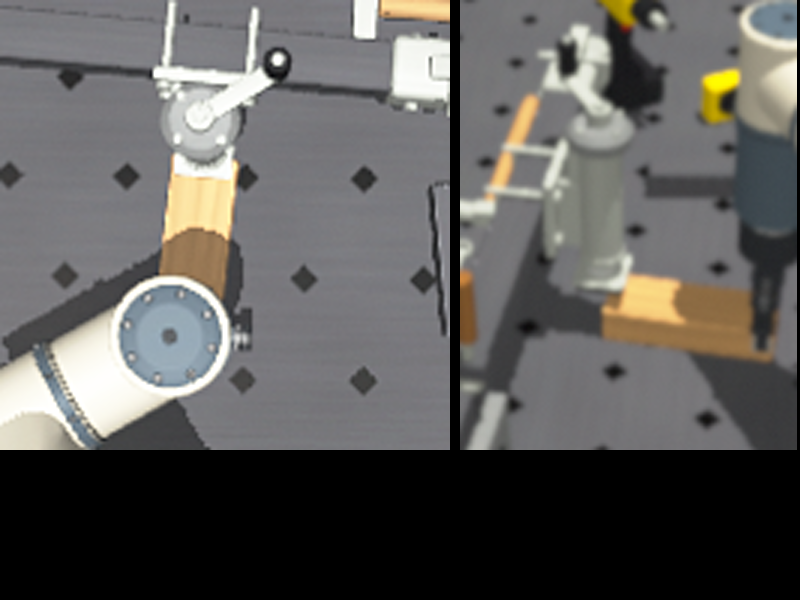

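The packer (crop x 170–237) sits in line with the foot plate (174–233), and its far end is just under the foot. I'll slide it on along its own axis.

Call:
{"op": "play_rows", "data": {"targets": [[[0.15,0.005,0,0],[0.3,0.005,0,0],[0.3,0.005,0,0],[0.3,0.005,0,0],[0.3,0.005,0,0],[0.3,0.005,0,0],[0.25,0,0,0],[0.2,0,0,0]]]}}

```text
t: 4.93
eef_pos: [0.4823, 0.049, 0.0109]
eef_rot: [0.999, -0.037, -0.001, 0.0]
ft_force: [-12.7, 1.2, 18.8]
width: 0.0689
gripper_force: 70.7
```

Call:
{"op": "play_rows", "data": {"targets": [[[0.12,0,0,0],[0.08,0,0,0],[0,0,0,0],[0,0,0,0]]]}}

```text
t: 5.27
eef_pos: [0.4906, 0.0484, 0.0109]
eef_rot: [0.999, -0.037, 0.0, 0.0]
ft_force: [-6.0, -0.3, 12.8]
width: 0.0689
gripper_force: 70.2
```

```bash
python3 - <<'E'
from pl import *
import pickle
s=bot.get_state();p=s["eef_pos"];print(p,s["eef_rot"],s["width"],s["ft_force"])
t=eyes.capture("top");sd=eyes.capture("side");pickle.dump({"top":t,"side":sd},open("c2.pkl","wb"))
a=t["img"][150:270,250:370,::-1];b=sd["img"][160:280,280:370,::-1]
o=np.zeros((480,800,3),np.uint8);o[:480,:480]=cv2.resize(a,(480,480),interpolation=2);o[:400,490:790]=cv2.resize(b,(300,400),interpolation=2);cv2.imwrite("pics/c2.png",o)
E
```

```text
[0.49063883 0.04844581 0.0109053 ] [ 9.99331633e-01 -3.65550984e-02  1.05517005e-04  3.86002104e-05] 0.06891032787385466 [-5.98612864 -0.32699239 12.84713594]
```

View pics/c2.png

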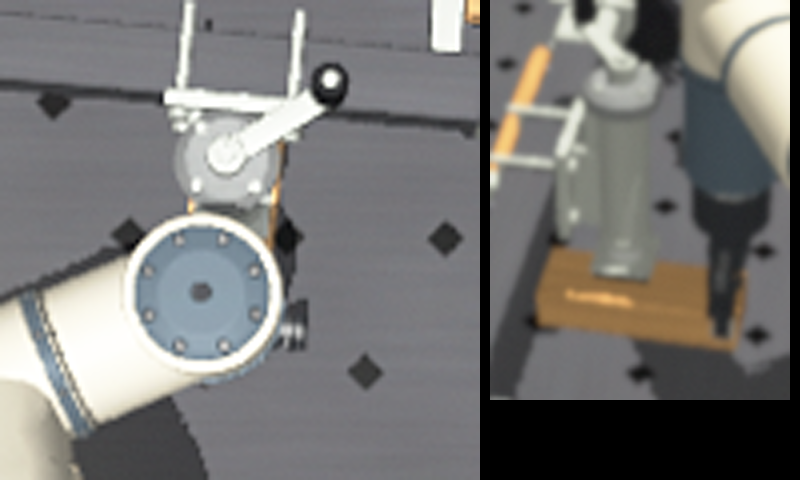

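The packer is under the foot but about 15 mm short of centred lengthwise, and there is clearance at the head. I'll slide it a bit further, then release and lift.

Call:
{"op": "play_rows", "data": {"targets": [[[0.1,0,0,0],[0.1,0,0,0],[0.1,0,0,0],[0,0,0,0],[0,0,0,0]]]}}

```text
t: 5.78
eef_pos: [0.5026, 0.0476, 0.0109]
eef_rot: [0.999, -0.036, 0.0, 0.0]
ft_force: [-6.4, -1.0, 12.4]
width: 0.0691
gripper_force: 70.1
```

Call:
{"op": "play_rows", "data": {"targets": [[[0,0,0,0],[0,0,0,0],[0,0,0,0],[0,0,0,0],[-0.02,0,-0.3,0],[-0.2,0,-0.5,0],[-0.5,0,-0.8,0],[-0.5,0,-0.8,0]]], "jaw": 85}}

```text
t: 6.45
eef_pos: [0.4532, 0.0512, 0.1053]
eef_rot: [0.999, -0.037, -0.001, 0.001]
ft_force: [0.1, -0.1, 0.7]
width: 0.0849
gripper_force: 0.0
```

Call:
{"op": "play_rows", "data": {"targets": [[[-0.6,0,-0.7,0],[-0.6,0,-0.7,0],[-0.6,0,-0.7,0],[-0.6,0,-0.7,0],[0,0,-0.9,0],[0,0,-0.9,0],[0,0,-0.9,0],[0,0,0,0]]]}}

```text
t: 7.12
eef_pos: [0.3609, 0.0588, 0.3322]
eef_rot: [0.999, -0.036, 0.006, -0.002]
ft_force: [0.7, 0.8, 1.0]
width: 0.0851
gripper_force: 0.0
```

```bash
python3 - <<'E'
from ov import *
s=bot.get_state();print(s["eef_pos"],s["eef_rot"],s["ft_force"],s["joint_pos"])
t=eyes.capture("top");sd=eyes.capture("side")
import pickle;pickle.dump({"top":t,"side":sd},open("c3.pkl","wb"))
par=(.590,.0400,-.004,-.072,-.865)
def dr(c,x0,y0,w,h,k):
    a=cv2.resize(np.ascontiguousarray(c["img"][y0:y0+h,x0:x0+w,::-1]),None,fx=k,fy=k,interpolation=2)
    for l in [np.array([[.49,.013,.045]])*0]:pass
    return a
A=dr(t,280,160,80,100,6);B=dr(sd,290,150,62,110,5)
o=np.zeros((600,800,3),np.uint8);o[:600,:480]=A;o[:550,490:800]=B;cv2.imwrite("pics/c3.png",o)
for n,c in(("top",t),("side",sd)):
    for r in eyes.masks_of(c,"crank_knob")[:1]:print(n,r["p"],r["extent"])
E
```

```text
[0.36087719 0.05879727 0.33215247] [ 0.99931482 -0.03648264  0.00585374 -0.00215297] [0.65078398 0.79846677 0.95374129] [ 0.60130361 -0.14091508 -0.06613527  0.00351836 -1.63360584  0.89675168]
top 0.48 [324.0, 164.0, 14.5, 13.9]
side 0.57 [306.0, 153.1, 8.0, 17.5]
```

View pics/c3.png

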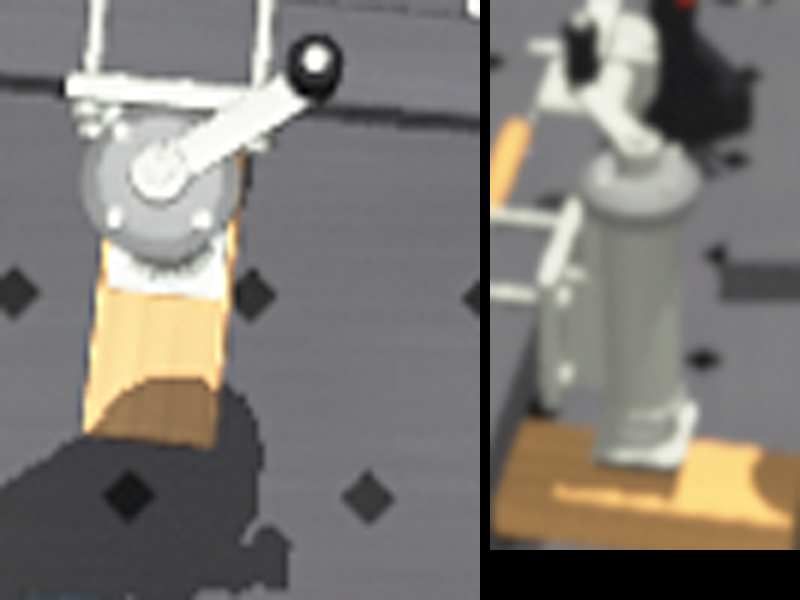

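The packer lies squarely under the foot, with about 7 crop px of margin on either side (100–231 against plate 107–223). Now the knob, at about (0.6335, −0.027).

```bash
python3 - <<'E'
from pl import *
p,M=plan(np.array([.4,.05,.39]),-.073,3)
p,M=plan(np.array([.6335,-.027,.385]),None,8,p,M)
E
```

```text
[[0.353, 0.046, -0.549, -0.0], [0.353, 0.046, -0.549, -0.0], [0.353, 0.045, -0.549, -0.0]]
[[0.745, 0.187, 0.014, 0.0], [0.745, 0.187, 0.014, 0.0], [0.745, 0.187, 0.015, 0.0], [0.746, 0.187, 0.014, 0.0], [0.745, 0.187, 0.015, 0.0], [0.746, 0.186, 0.014, 0.0], [0.745, 0.187, 0.015, 0.0], [0.746, 0.186, 0.014, 0.0]]
```

Call:
{"op": "play_rows", "data": {"targets": [[[0.35,0.045,-0.55,0],[0.35,0.045,-0.55,0],[0.35,0.045,-0.4,0],[0.75,0.187,0,0],[0.75,0.187,0,0],[0.75,0.187,0,0],[0.75,0.187,0,0],[0.75,0.187,0,0]]], "jaw": 60}}

```text
t: 7.98
eef_pos: [0.5479, 0.0011, 0.3833]
eef_rot: [0.999, -0.037, -0.002, 0.0]
ft_force: [-0.0, 0.6, 1.4]
width: 0.0597
gripper_force: 0.0
```

Call:
{"op": "play_rows", "data": {"targets": [[[0.75,0.187,0,0],[0.75,0.187,0,0],[0.4,0.187,0,0],[0.3,0,0,0],[0,0,0,0],[0,0,0,0]]]}}

```text
t: 8.48
eef_pos: [0.6332, -0.027, 0.3827]
eef_rot: [0.999, -0.037, -0.002, 0.0]
ft_force: [-1.0, -0.4, 0.8]
width: 0.0602
gripper_force: 0.0
```

```bash
python3 - <<'E'
from pl import *
s=bot.get_state();print(s["eef_pos"],s["eef_rot"],s["ft_force"],s["joint_pos"])
p,M=plan(np.array([.6335,-.027,.380]),-.073,2)
p,M=plan(np.array([.6335,-.027,.310]),None,4,p,M)
E
```

```text
[ 0.63323812 -0.02696674  0.38271122] [ 9.99321850e-01 -3.67622349e-02 -2.06541274e-03  3.34232814e-04] [-1.01338304 -0.38281987  0.77180956] [ 2.03325535e-01  4.75602873e-01  8.15832720e-01 -3.53776855e-04
 -1.91519745e+00  1.29381084e+00]
[[0.003, 0.0, 0.034, -0.003], [0.004, 0.0, 0.034, -0.003]]
[[0.002, -0.0, 0.437, 0.0], [0.002, -0.0, 0.438, 0.0], [0.002, -0.001, 0.437, 0.0], [0.001, -0.0, 0.438, 0.0]]
```

Now on target above the knob: go down, settle, then close.

Call:
{"op": "play_rows", "data": {"targets": [[[0,0,0.45,0],[0,0,0.45,0],[0,0,0.45,0],[0,0,0.3,0],[0,0,0.15,0],[0,0,0,0]]]}}

```text
t: 8.98
eef_pos: [0.6316, -0.0267, 0.3123]
eef_rot: [0.999, -0.036, -0.001, 0.0]
ft_force: [0.4, 0.8, -0.2]
width: 0.0606
gripper_force: 0.0
```

Call:
{"op": "play_rows", "data": {"targets": [[[0,0,0,0],[0,0,0,0],[0,0,0,0],[0,0,0,0],[0,0,0,0],[0,0,0,0]]], "jaw": 10}}

```text
t: 9.48
eef_pos: [0.6331, -0.0286, 0.315]
eef_rot: [0.999, -0.037, 0.001, 0.001]
ft_force: [-0.8, -4.9, 4.2]
width: 0.0223
gripper_force: 58.6
```

```bash
cat > cr.py <<'E'
import sys,json
from h import *
YAW=-.0735;C=np.array([.5905,.0405]);r=.0800
P=lambda a:C+r*np.array([np.cos(np.radians(a)),np.sin(np.radians(a))])
def rows(p,angs):
    out=[]
    for a in angs:
        d=(P(a)-p)/.04;v=np.round([d@[np.cos(YAW),np.sin(YAW)],d@[np.sin(YAW),-np.cos(YAW)]],3)
        p=p+.04*(v[0]*np.array([np.cos(YAW),np.sin(YAW)])+v[1]*np.array([np.sin(YAW),-np.cos(YAW)]))
        out.append([*v.tolist(),0,0])
    print(json.dumps(out));return p
def force():
    s=bot.get_state();p=s["eef_pos"][:2];d=p-C;a=np.degrees(np.arctan2(d[1],d[0]))
    t=np.array([np.sin(np.radians(a)),-np.cos(np.radians(a))]);f=s["ft_force"]
    print("ang %.1f rad %.4f z %.4f | resist %.1f radial %.1f fz %.1f w %.4f t %.2f"%(a,np.hypot(*d),s["eef_pos"][2],-f[:2]@t,f[:2]@d/np.hypot(*d),f[2],s["width"],s["t"]))
E
python3 - <<'E'
from cr import *
force()
p=rows(np.array([.6332,-.027]),-58.3-np.array([3,10,20,32,44,54,60,60]))
p=rows(p,-58.3-60-np.array([8,20,34,48,60,67,70,70]))
p=rows(p,-58.3-130-np.array([8,20,34,48,60,67,70,70]))
E
```

```text
ang -58.3 rad 0.0812 z 0.3150 | resist -3.2 radial 3.7 fz 4.2 w 0.0223 t 9.48
[[-0.102, 0.074, 0, 0], [-0.213, 0.12, 0, 0], [-0.325, 0.125, 0, 0], [-0.412, 0.072, 0, 0], [-0.418, -0.015, 0, 0], [-0.34, -0.079, 0, 0], [-0.195, -0.076, 0, 0], [0.0, 0.0, 0, 0]]
[[-0.246, -0.131, 0, 0], [-0.329, -0.258, 0, 0], [-0.306, -0.379, 0, 0], [-0.206, -0.442, 0, 0], [-0.086, -0.41, 0, 0], [-0.01, -0.244, 0, 0], [0.005, -0.104, 0, 0], [-0.0, -0.0, 0, 0]]
[[0.039, -0.276, 0, 0], [0.13, -0.398, 0, 0], [0.251, -0.417, 0, 0], [0.346, -0.344, 0, 0], [0.355, -0.221, 0, 0], [0.225, -0.094, 0, 0], [0.1, -0.031, 0, 0], [0.0, 0.0, 0, 0]]
```

Call:
{"op": "play_rows", "data": {"targets": [[[-0.102,0.074,-0.05,0],[-0.213,0.12,0,0],[-0.325,0.125,0,0],[-0.412,0.072,0,0],[-0.418,-0.015,0,0],[-0.34,-0.079,0,0],[-0.195,-0.076,0,0],[0,0,0,0]]]}}

```text
t: 10.15
eef_pos: [0.5514, -0.0314, 0.3151]
eef_rot: [0.999, -0.037, -0.0, 0.001]
ft_force: [0.1, -6.4, -2.1]
width: 0.0223
gripper_force: 61.3
```

```bash
python3 -c "
from cr import *
force()"
```

```text
ang -118.5 rad 0.0818 z 0.3151 | resist 3.2 radial 5.5 fz -2.1 w 0.0223 t 10.15
```

Call:
{"op": "play_rows", "data": {"targets": [[[-0.246,-0.131,0,0],[-0.329,-0.258,0,0],[-0.306,-0.379,0,0],[-0.206,-0.442,0,0],[-0.086,-0.41,0,0]]]}}

```text
t: 10.57
eef_pos: [0.5097, 0.0364, 0.3151]
eef_rot: [0.999, -0.038, 0.0, 0.002]
ft_force: [7.2, -10.8, -6.3]
width: 0.0225
gripper_force: 60.8
```

```bash
python3 - <<'E'
from cr import *
force()
p=rows(P(-178.3),-178.3-12*np.arange(1,9));print()
p=rows(p,-178.3-96-12*np.arange(1,9))
a=eyes.capture("top");save(a,"x.png")
for r in eyes.masks_of(a,"crank_knob")[:1]:print(r["p"],r["extent"])
force()
E
```

```text
ang -177.1 rad 0.0809 z 0.3151 | resist 11.2 radial -6.7 fz -6.3 w 0.0225 t 10.57
[[0.001, -0.418, 0, 0], [0.087, -0.409, 0, 0], [0.171, -0.382, 0, 0], [0.246, -0.338, 0, 0], [0.311, -0.279, 0, 0], [0.363, -0.208, 0, 0], [0.398, -0.129, 0, 0], [0.415, -0.043, 0, 0]]

[[0.416, 0.044, 0, 0], [0.398, 0.13, 0, 0], [0.361, 0.21, 0, 0], [0.311, 0.28, 0, 0], [0.245, 0.339, 0, 0], [0.169, 0.382, 0, 0], [0.087, 0.409, 0, 0], [-0.001, 0.418, 0, 0]]
0.52 [308.4, 232.6, 8.0, 4.1]
ang -179.0 rad 0.0807 z 0.3150 | resist 0.6 radial 1.1 fz 0.6 w 0.0223 t 10.67
```

Moving reading is 11.2 N, the free-running force, so readings have to be taken while moving. Continuing.

Call:
{"op": "play_rows", "data": {"targets": [[[0.001,-0.418,0,0],[0.087,-0.409,0,0],[0.171,-0.382,0,0],[0.246,-0.338,0,0],[0.311,-0.279,0,0],[0.363,-0.208,0,0],[0.398,-0.129,0,0],[0.415,-0.043,0,0]]]}}

```text
t: 11.33
eef_pos: [0.5941, 0.1188, 0.315]
eef_rot: [0.999, -0.036, -0.003, 0.002]
ft_force: [-11.2, -6.8, 3.3]
width: 0.0224
gripper_force: 61.9
```

```bash
python3 -c "
from cr import *
force()"
```

```text
ang 87.4 rad 0.0783 z 0.3150 | resist 10.9 radial -7.3 fz 3.3 w 0.0224 t 11.33
```

Call:
{"op": "play_rows", "data": {"targets": [[[0.416,0.044,0,0],[0.398,0.13,0,0],[0.361,0.21,0,0],[0.311,0.28,0,0]]]}}

```text
t: 11.67
eef_pos: [0.6515, 0.09, 0.315]
eef_rot: [0.999, -0.035, -0.003, -0.001]
ft_force: [-14.0, 3.0, 6.1]
width: 0.0223
gripper_force: 62.1
```

```bash
python3 - <<'E'
from cr import *
force()
p=rows(P(-178.3-144),-178.3-144-12*np.arange(1,31))
E
```

```text
ang 39.0 rad 0.0785 z 0.3150 | resist 11.2 radial -9.0 fz 6.1 w 0.0223 t 11.67
[[0.245, 0.339, 0, 0], [0.17, 0.382, 0, 0], [0.086, 0.409, 0, 0], [-0.001, 0.418, 0, 0], [-0.087, 0.409, 0, 0], [-0.171, 0.382, 0, 0], [-0.246, 0.338, 0, 0], [-0.311, 0.279, 0, 0], [-0.363, 0.208, 0, 0], [-0.398, 0.129, 0, 0], [-0.415, 0.043, 0, 0], [-0.416, -0.044, 0, 0], [-0.398, -0.13, 0, 0], [-0.361, -0.21, 0, 0], [-0.311, -0.28, 0, 0], [-0.245, -0.339, 0, 0], [-0.169, -0.382, 0, 0], [-0.087, -0.409, 0, 0], [0.001, -0.418, 0, 0], [0.087, -0.409, 0, 0], [0.171, -0.382, 0, 0], [0.246, -0.338, 0, 0], [0.312, -0.279, 0, 0], [0.362, -0.208, 0, 0], [0.398, -0.129, 0, 0], [0.416, -0.043, 0, 0], [0.415, 0.044, 0, 0], [0.398, 0.13, 0, 0], [0.362, 0.21, 0, 0], [0.31, 0.28, 0, 0]]
```

Call:
{"op": "play_rows", "data": {"targets": [[[0.245,0.339,0,0],[0.17,0.382,0,0],[0.086,0.409,0,0],[0,0.418,0,0]]]}}

```text
t: 12.0
eef_pos: [0.6695, 0.0295, 0.315]
eef_rot: [0.999, -0.034, 0.0, -0.004]
ft_force: [-2.8, 11.6, 4.1]
width: 0.0223
gripper_force: 62.2
```

```bash
python3 -c "
from cr import *
force()"
```

```text
ang -7.9 rad 0.0797 z 0.3150 | resist 11.1 radial -4.4 fz 4.1 w 0.0223 t 12.00
```

Call:
{"op": "play_rows", "data": {"targets": [[[-0.087,0.409,0,0],[-0.171,0.382,0,0],[-0.246,0.338,0,0],[-0.311,0.279,0,0]]]}}

```text
t: 12.33
eef_pos: [0.6361, -0.0265, 0.3151]
eef_rot: [0.999, -0.036, 0.004, -0.002]
ft_force: [11.9, 3.4, 0.1]
width: 0.0224
gripper_force: 61.7
```

```bash
python3 -c "
from cr import *
force()"
```

```text
ang -55.7 rad 0.0810 z 0.3151 | resist 11.8 radial 3.9 fz 0.1 w 0.0224 t 12.33
```

Call:
{"op": "play_rows", "data": {"targets": [[[-0.363,0.208,0,0],[-0.398,0.129,0,0]]]}}

```text
t: 12.5
eef_pos: [0.6042, -0.0399, 0.3151]
eef_rot: [0.999, -0.037, 0.004, -0.0]
ft_force: [11.1, -3.0, -1.9]
width: 0.0224
gripper_force: 61.6
```

```bash
python3 -c "
from cr import *
force()"
```

```text
ang -80.4 rad 0.0816 z 0.3151 | resist 10.4 radial 4.8 fz -1.9 w 0.0224 t 12.50
```

Still free. Continue.

Call:
{"op": "play_rows", "data": {"targets": [[[-0.415,0.043,0,0],[-0.416,-0.044,0,0],[-0.398,-0.13,0,0],[-0.361,-0.21,0,0]]]}}

```text
t: 12.83
eef_pos: [0.5391, -0.0232, 0.3151]
eef_rot: [0.999, -0.038, 0.001, 0.001]
ft_force: [8.4, -6.9, -3.7]
width: 0.0225
gripper_force: 61.3
```

```bash
python3 -c "
from cr import *
force()"
```

```text
ang -128.9 rad 0.0818 z 0.3151 | resist 10.8 radial 0.1 fz -3.7 w 0.0225 t 12.83
```

Call:
{"op": "play_rows", "data": {"targets": [[[-0.311,-0.28,0,0],[-0.245,-0.339,0,0],[-0.169,-0.382,0,0],[-0.087,-0.409,0,0]]]}}

```text
t: 13.17
eef_pos: [0.5097, 0.0358, 0.3151]
eef_rot: [0.999, -0.038, -0.0, 0.002]
ft_force: [6.4, -10.7, -4.7]
width: 0.0219
gripper_force: 61.2
```

```bash
python3 -c "
from cr import *
force()"
```

```text
ang -176.7 rad 0.0809 z 0.3151 | resist 11.0 radial -5.7 fz -4.7 w 0.0219 t 13.17
```

Call:
{"op": "play_rows", "data": {"targets": [[[0,-0.418,0,0],[0.087,-0.409,0,0],[0.171,-0.382,0,0],[0.246,-0.338,0,0]]]}}

```text
t: 13.5
eef_pos: [0.5326, 0.0948, 0.3151]
eef_rot: [0.999, -0.037, -0.003, 0.004]
ft_force: [-6.4, -15.9, 0.5]
width: 0.0221
gripper_force: 61.8
```

```bash
python3 -c "
from cr import *
force()"
```

```text
ang 136.8 rad 0.0794 z 0.3151 | resist 16.0 radial -6.3 fz 0.5 w 0.0221 t 13.50
```

Call:
{"op": "play_rows", "data": {"targets": [[[0.06,-0.06,0,0]]]}}

```text
t: 13.58
eef_pos: [0.536, 0.0979, 0.315]
eef_rot: [0.999, -0.037, -0.003, 0.004]
ft_force: [-11.0, -12.5, 3.1]
width: 0.0221
gripper_force: 62.1
```

```bash
python3 -c "
from cr import *
force()"
```

```text
ang 133.5 rad 0.0792 z 0.3150 | resist 16.6 radial -1.5 fz 3.1 w 0.0221 t 13.58
```

16.6 N against about 11 N free, so roughly 1.5 times. Stop here, release and lift clear.

Call:
{"op": "play_rows", "data": {"targets": [[[0,0,0,0],[0,0,0,0],[0,0,0,0],[0,0,0,0]]], "jaw": 60}}

```text
t: 13.92
eef_pos: [0.5377, 0.1009, 0.3154]
eef_rot: [0.999, -0.036, 0.0, -0.001]
ft_force: [-0.8, -0.1, -0.8]
width: 0.0602
gripper_force: 0.0
```

Call:
{"op": "play_rows", "data": {"targets": [[[0,0,-0.3,0],[0,0,-0.6,0],[0,0,-0.6,0],[-0.1,0,-0.6,0],[-0.6,0,-0.2,0],[-0.7,0,0,0],[-0.7,0,0,0],[-0.7,0,0,0]]]}}

```text
t: 14.58
eef_pos: [0.4248, 0.109, 0.4072]
eef_rot: [0.999, -0.037, 0.0, -0.001]
ft_force: [-0.1, 1.3, 1.2]
width: 0.06
gripper_force: 0.0
```

Call:
{"op": "play_rows", "data": {"targets": [[[-0.6,0,0,0],[-0.6,0,0,0],[-0.4,0,0,0],[0,0,0,0],[0,0,0,0],[0,0,0,0]]]}}

```text
t: 15.08
eef_pos: [0.3622, 0.1137, 0.4072]
eef_rot: [0.999, -0.036, 0.0, -0.0]
ft_force: [0.1, -0.8, 1.1]
width: 0.0606
gripper_force: 0.0
```

```bash
python3 - <<'E'
from h import *
s=bot.get_state();print(s["eef_pos"],s["ft_force"],s["t"])
t=eyes.capture("top");sd=eyes.capture("side")
f=lambda c,x0,y0,w,h,k:cv2.resize(np.ascontiguousarray(c["img"][y0:y0+h,x0:x0+w,::-1]),None,fx=k,fy=k,interpolation=2)
o=np.zeros((600,800,3),np.uint8);o[:600,:480]=f(t,280,160,80,100,6);o[:550,490:800]=f(sd,290,150,62,110,5);cv2.imwrite("pics/c4.png",o)
E
```

```text
[0.36217788 0.11366343 0.40722027] [ 0.10415577 -0.78478554  1.12147067] 15.0833
```

View pics/c4.png

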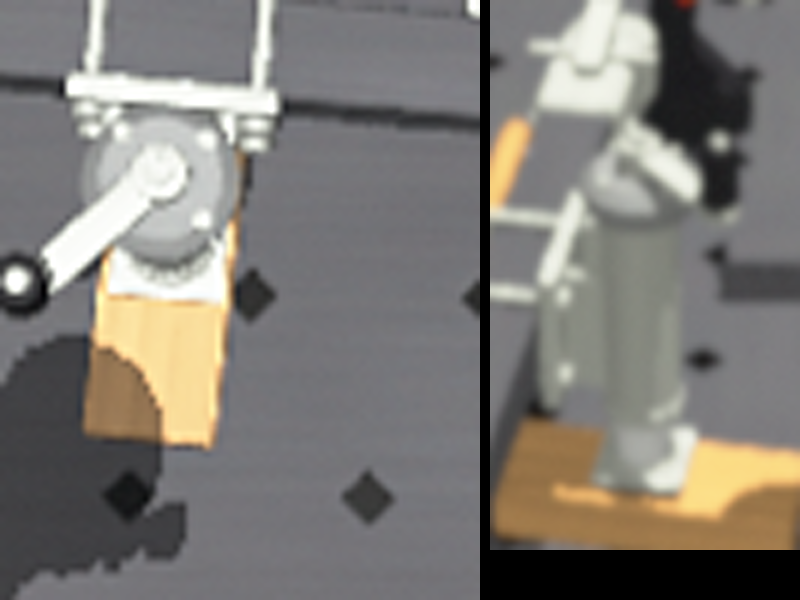

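The foot plate (top crop about x 106–226, y 295) sits square on the packer, which hasn't shifted. The crank is released at the robot's left.

```bash
python3 -c "
from plant import bot
print(bot.hand_in())"
```

```text
the job is handed in; nothing more can be done
None
```

The drawbar is propped: the packer lies squarely under the jack's foot, the crank takes about 16.6 N (about 11 N when free) and is released, and the job was handed in at about 15 s, with no verdict shown.

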